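# Prop up the tube rest and lay the long tube on it

### The job

On the welding bench, swing the folded prop leg of the work support up by its rubber handle, past its over-centre point until it locks against its stop. Then take the long square tube and lay it across the support, resting level in both saddles (the fixed post's and the leg's) with its middle roughly midway between them, and let go. Leave the angle bar, the short tube and the hammer where they are.

Things in the scene. Friction and masses are not known exactly. Their poses are not given: they have to be found in the camera images.
- stand: Fixed steel work support: grey base plate 90 x 300 x 10 mm with a fixed post (saddle centre at y = -90 mm) and a hinged prop leg (saddle centre at y = +90 mm when locked). Origin: on the bench, midway between those two. z up; the -x side, out of which the leg's handle sticks, looks roughly to the robot.
- stand_rest (a point): Fixed point midway between the two saddles, level with their rests, 130 mm above the stand's origin, axes as the stand. A tube laid well has its middle 12.5 mm above it. Saddles (post's, and leg's when locked) are 30 mm long in y, flat 54 mm wide in x between outward-sloping lips 17 mm high, 80 mm over the lip tops.
- leg (a joint): Prop leg angle, rad. 0 = folded, leaning 58 deg from upright to the stand's +y. 1.22 = locked on its stop, leaning 12 deg towards the post (-y), saddle level. Toggle spring: neutral with the leg upright (1.01); before that it and the leg's weight push back to folded (about 5 N at the handle when folded, less higher up), beyond it snaps on to the stop and holds. It stays nowhere between.
- leg_hinge (a point): Centre of the leg's hinge, in the stand's frame at x 0, y 111 mm, z 30 mm. The hinge axis is the stand's x; the leg swings up and over from the +y side to the -y side.
- leg_handle (a point): Point to pinch or push on the leg's handle: a black rubber round bar, 14 mm thick, along the stand's x. On its axis, 70 mm to -x of the leg's middle (rubber from 35 to 97 mm), 87 mm from the hinge axis; 76 mm above the bench folded, 115 mm locked. The bar can turn in the fingers. The leg's saddle, within 40 mm of the leg's middle, rises 35 mm beyond the bar along the leg.
- long_tube: The long square steel tube, 25 x 25 mm and 320 mm long, about 0.45 kg, lying flat on the bench in front of the support, either to the left or to the right. Origin at its centre, y along its length.
- angle_bar: Bystander: steel angle bar of L section 40 x 40 mm, 4 mm thick, also 320 mm long (along y), lying on one leg of the L with the other upright; it lies on the other side from the long tube. Origin under the middle. Leave it.
- short_tube: Bystander: offcut of the same square tube, only 120 mm long (along y), origin at its centre. Leave it.
- hammer: Bystander: a hammer 280 mm long lying on the bench to the left of the support. Leave it.

How it is judged (in metres and radians):
On the way:
1. the prop leg is swung past over-centre and locked, before the long tube is laid on the support (value of joint leg above 1.15 rad and height (world z) of long_tube below 0.08 m), for 0.2 s.
At the end, for the whole second after the job is handed in: The prop leg is locked (joint above 1.15) and the long tube lies at rest across both saddles: its centre 6 to 19 mm above the rests, within 25 mm of the saddles' middle line and within 45 mm of midway between them, level within 4 degrees and along the support within 17 degrees (value of joint leg above 1.15 rad and z of long_tube in the frame of stand_rest between 0.006 and 0.019 m and x of long_tube in the frame of stand_rest between -0.025 and 0.025 m and y of long_tube in the frame of stand_rest between -0.045 and 0.045 m and angle between long_tube's own y axis and vertical between 1.5 and 1.64 rad and angle between the y axis of long_tube and the y axis of stand, either way round below 0.3 rad and linear speed of long_tube below 0.02 m/s); the robot touches nothing.
It fails at once if the angle bar is moved by more than 30 mm (distance of angle_bar from where it was at the start of the episode above 0.03 m).
It fails at once if the short tube is moved by more than 30 mm (distance of short_tube from where it was at the start of the episode above 0.03 m).
It fails at once if the hammer is moved by more than 30 mm (distance of hammer from where it was at the start of the episode above 0.03 m).
It also fails if it takes over 56 s, if anything falls off the work surface, if the arm or the gripper's body presses on something with over 40 N, if the wrist force passes 120 N, or if a joint passes its speed limit or range.

### The arm

A 6-joint arm with a two-finger parallel gripper is mounted at the origin on the work surface. World frame = base frame: x ahead of the robot, y to its left, z up, the work surface at z = 0. Lengths are in mm, angles in degrees, forces in N, time in s.
With the tool pointing down it reaches from about 350 to 850 mm from the base axis. Payload 8.1 kg.
Tool frame: the origin (TCP) lies midway between the tips of the shut fingers; the grasp point (between the pads) lies 19 mm behind it; z points along the fingers, y is the line along which they close (so a half turn about z gives the same grasp; the last joint's range is limited). The gripper opens to 85 mm and grips with 20 to 120 N. Pads are 22 mm wide; open, the fingers measure 114 mm over their backs; the gripper's body (76 mm by 85 mm) begins 54 mm behind the grasp point. The pads swing forward as they close: fully open they stand 13 mm farther back than shut.
Start: joints at [70.279, 7.471, 85.268, -0, 87.261, -4.893], TCP at [153.53, 580.029, 231.292] pointing down, gripper open.
Joint ranges: [-169.43, 169.43], [-51.17, 129.36], [1.28, 143.12], [-76.62, 256.62], [0, 156.53], [-152.29, 152.29]. Speed limits (degrees/s): [136.94, 136.94, 159.86, 180, 180, 180].

### API

Orientations are given as [roll, pitch, yaw] about the fixed x, y, z axes, in that order (R = Rz(yaw) Ry(pitch) Rx(roll)).
In Python, from bench import r gives the robot as it stands. The module is installed in compiled form; this text tells all that it offers.
- The arm moves only by the tool jog_arm, never from a script. Its argument "rows" is a list of rows, each a list of 2 entries, a list of its own where there are three numbers: the shift along the tool's x, y, z in mm, then the turn, a rotation vector about the tool's x, y, z in rad. A call has 1 to 10 rows; each row is the pose to reach, as a shift and turn from the pose commanded when the call began, along the tool's axes at that moment; what a row does not reach only later rows make up. A row lasts 1/10 s, in which the tool goes at most 50 mm and 8.59 degrees, less where a joint would pass 70% of its speed; a pose out of reach is approached as far as the arm can. A call with a gripper value outside its range is refused whole. "grip" is the finger opening in mm, from 0 to 85.4, set as the call begins (left out, the last holds). The fingers move at their own pace and stop on an object; "force" is the grip in N (left out, the last holds). Time passes only in rows, so rows that repeat a pose let the fingers close. It gives the time, the measured TCP pose, the force, the opening and the grip force at its end, in the units of the state.
- r.sense(): the state, without advancing time (a new reading comes with each control period).
- r.snapshot(name): name is "scene" or "top" or "wrist"; returns (picture, depth): 384x512x3 uint8, blue, green, red; 384x512 float32, mm along the optical axis (not along the pixel's ray), 0 where there is no reading.
- r.camera_params(name): a dict with "fx", "fy", "cx", "cy" (pixels), "pose" (4x4, takes a point from camera to world coordinates); the wrist camera has in their place "tool_from_camera" (4x4, takes a point from camera to tool coordinates, whose origin is the TCP and whose axes are the flange's). Camera axes: x right, y down, z forward; pixel columns grow to the right and rows downward; lengths in mm; the calibration is good to about 2 mm. A picture is of the moment at which its call begins: read the wrist's pose just before it. camera_params takes no time and is no camera call.
- r.hand_in(): hands the job in; it is judged then, once.
The state is a dict: "time": time; "joint_pos": joint angles; "qd": joint speeds; "joint_efforts": joint torques, N m; "tool_pos": TCP position; "tcp_rot": TCP orientation; "ft_force": force on the tool from outside, world axes, zero at the start; "wrist_torque": the same for the moment, N m; "finger_gap": finger opening in mm; "grip_force": force on a finger pad.
Only numpy, scipy, OpenCV 4.12 (cv2) and the standard library are available. Lean on these libraries where they do the work, as an engineer would, in place of code of your own. Each camera call takes 0.05 s, during which the arm holds its last target. There are 200 camera calls.

## Working session

There is one attempt and no reset: what is moved stays moved. The work goes in short steps, Python scripts to look and compute and a tool call to move; the robot and the scene stay as the last step left them, time stands still between calls to the robot, and variables do not carry over. Pictures are saved under pics/ and viewed, at most 10 in all, crops included, and the job is handed in when it is done.

Besides the shell and the picture viewer there is one more tool, called as name(argument=value, ...), one argument or row to a line, values as JSON. jog_arm: Moves the arm, as the interface text tells. Its arguments: {"type":"object","properties":{"rows":{"type":"array"},"grip":{"type":"number"},"force":{"type":"number"}},"required":["rows"]}

```bash
mkdir -p pics
python3 - <<'E'
from bench import r
import cv2,numpy as np
s=r.sense();print(s)
for n in("scene","top"):
    p,d=r.snapshot(n);cv2.imwrite(f"pics/{n}0.png",p);np.save(f"{n}_d.npy",d);np.save(f"{n}_p.npy",p)
    c=r.camera_params(n);print(n,{k:np.round(v,3).tolist() for k,v in c.items()})
c=r.camera_params("wrist");print(c)
E
```

```text
{'time': 0.0, 'joint_pos': array([ 7.02785442e+01,  7.51635152e+00,  8.53288033e+01,  1.37757614e-03,
        8.72622134e+01, -4.89507854e+00]), 'qd': array([-0.10301633,  0.01951782,  0.05820772,  0.01879225, -0.05264599,
       -0.03877037]), 'joint_efforts': array([ 1.17116208e-03, -5.69368708e+01, -5.00575054e+01,  2.23066795e-04,
        1.42144339e-02, -2.72364582e-05]), 'tool_pos': array([153.33840446, 579.50589819, 230.23603949]), 'tcp_rot': array([-1.79893141e+02, -1.05327254e-02,  1.65173546e+02]), 'ft_force': array([-0.66140326, -0.07772843,  0.25473516]), 'wrist_torque': array([ 0.03045928, -0.04435958,  0.00687751]), 'grip_force': 0.0, 'finger_gap': 84.67443042903946}
scene {'fx': 398.898, 'fy': 398.898, 'cx': 257.148, 'cy': 180.759, 'pose': [[-0.3, 0.808, -0.507, 1223.282], [0.954, 0.258, -0.152, 224.521], [0.008, -0.529, -0.849, 1247.559], [0.0, 0.0, 0.0, 1.0]]}
top {'fx': 418.371, 'fy': 418.371, 'cx': 255.975, 'cy': 192.782, 'pose': [[0.021, -0.997, 0.07, 416.436], [-1.0, -0.02, 0.009, 21.108], [-0.007, -0.07, -0.998, 1444.379], [0.0, 0.0, 0.0, 1.0]]}
{'fx': 295.4851123238061, 'fy': 295.4851123238061, 'cx': 250.6463949126857, 'cy': 196.74646387797577, 'tool_from_camera': array([[ 2.07132709e-04, -9.50120164e-01, -3.11884003e-01,
         8.16335441e+01],
       [ 9.99999888e-01,  6.39454948e-05,  4.69330841e-04,
        -9.75984084e-02],
       [-4.25977119e-04, -3.11884066e-01,  9.50120070e-01,
        -1.42877619e+02],
       [ 0.00000000e+00,  0.00000000e+00,  0.00000000e+00,
         1.00000000e+00]])}
```

View pics/top0.png

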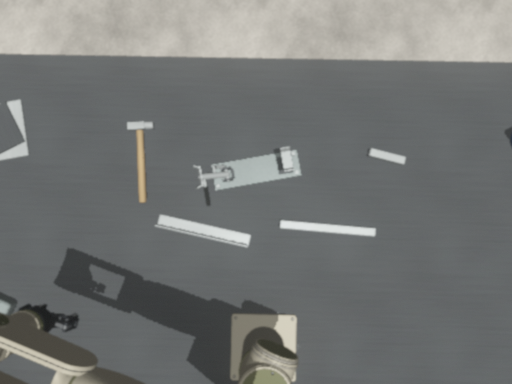

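View pics/scene0.png

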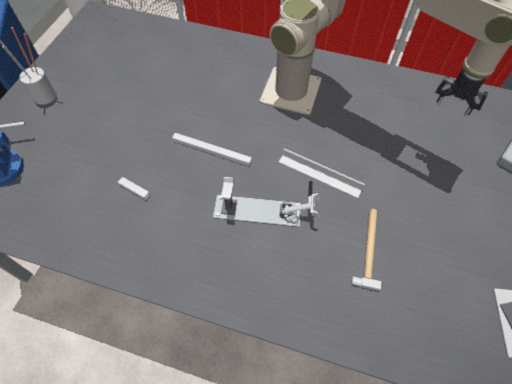

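The top view shows the support at about (213–300, 150–190), with the folded leg and its black handle at (207,195). The long tube runs (281,225)–(375,232) on the right. The angle bar is at (158–250, 215–245), the short tube at (388,156) and the hammer at (141,160).

```bash
cat > h.py <<'E'
import numpy as np,cv2
from bench import r
def cloud(n,p,d,T=None):
    c=r.camera_params(n); T=c["pose"] if T is None else T@c["tool_from_camera"]
    v,u=np.mgrid[:384,:512]
    P=np.stack([(u-c["cx"])/c["fx"]*d,(v-c["cy"])/c["fy"]*d,d],-1)
    return P@T[:3,:3].T+T[:3,3]
def rect(X):
    (c,s,a)=cv2.minAreaRect(X[:,:2].astype(np.float32)); 
    b=cv2.boxPoints((c,s,a)); e=[b[1]-b[0],b[2]-b[1]]; e=max(e,key=np.linalg.norm)
    return np.round(c,1),np.round(s,1),round(np.degrees(np.arctan2(e[1],e[0]))%180,2)
E
python3 - <<'E'
from h import *
for n in("top","scene"):
    p=np.load(n+"_p.npy");d=np.load(n+"_d.npy");W=cloud(n,p,d)
    W0=W[(d>0)&(abs(W[...,0]-550)<350)&(abs(W[...,1])<400)];print(n,"table z",np.median(W0[:,2]))
    m=((d>0)&(W[...,2]>5)&(W[...,2]<200)&(W[...,0]>330)&(W[...,0]<900)&(abs(W[...,1])<450)).astype(np.uint8)
    k,l,st,c=cv2.connectedComponentsWithStats(m)
    for i in range(1,k):
        if st[i,4]>40:
            X=W[l==i];print(i,st[i],rect(X),"z",np.round(np.percentile(X[:,2],[5,50,95]),1))
            if 8<0: pass
E
```

```text
top table z 0.1334361444926344
342 [136 121  18  82 655] (array([618.3, 421.7]), array([281.8,  52.4]), np.float32(0.99)) z [12.9 22.4 28.7]
592 [ 192  146  109   60 2462] (array([587.4,  63.3]), array([136.4, 362.9]), np.float32(109.58)) z [  6.   12.1 131. ]
611 [368 148  31  16 261] (array([ 652.8, -400.9]), array([106.7,  27.2]), np.float32(75.24)) z [ 9.8 24.2 29.6]
1136 [154 219  95  28 309] (array([378.1, 215.1]), array([319.1,  43.5]), np.float32(82.22)) z [ 5.3 14.9 42.8]
1163 [280 220  96  17 717] (array([ 402.8, -212.2]), array([327.9,  31.7]), np.float32(84.91)) z [19.5 24.7 29.8]
scene table z 1.6855385368969564
24 [172 132  80  37 716] (array([ 401. , -212.8]), array([335.6,  60.3]), np.float32(85.06)) z [ 6.7 24.9 30.6]
102 [278 149  87  49 976] (array([378. , 214.7]), array([328. ,  85.6]), np.float32(78.5)) z [ 5.4 11.6 41.7]
357 [ 213  176  107   51 2466] (array([551.3,  59.6]), array([186.9, 368.5]), np.float32(104.11)) z [  7.3  13.8 131.9]
368 [123 179  28  21 229] (array([ 649.2, -399.6]), array([105.7,  38. ]), np.float32(75.95)) z [ 7.6 25.6 30.2]
710 [351 209  27  80 692] (array([612.5, 423. ]), array([293.4,  53.5]), np.float32(0.09)) z [12.7 24.4 29.8]
```

Run:
```python
from h import *
for n in("top","scene"):
    p=np.load(n+"_p.npy");d=np.load(n+"_d.npy");W=cloud(n,p,d)
    z=W[...,2]
    R=(d>0)&(W[...,0]>500)&(W[...,0]<660)&(abs(W[...,1]-63)<190)
    m=(R&(z>6)&(z<15)&(W[...,1]>-70)&(W[...,1]<190)).astype(np.uint8)
    k,l,st,c=cv2.connectedComponentsWithStats(m);i=1+np.argmax(st[1:,4]);X=W[l==i];print(n,"plate",st[i],rect(X))
    m=(R&(z>118)).astype(np.uint8);k,l,st,c=cv2.connectedComponentsWithStats(m)
    for i in range(1,k):
        if st[i,4]>5:X=W[l==i];print("high",st[i],rect(X),X.mean(0),np.percentile(X[:,2],[5,50,95]))
    dark=p.max(2)<35
    X=W[R&dark&(z>40)&(z<110)];print("handle",len(X),X.mean(0) if len(X) else 0, rect(X) if len(X)>3 else 0)
    a=p[140:250,150:350] if n=="top" else p[120:260,170:370]
    cv2.imwrite(f"pics/{n}c.png",cv2.resize(a,None,fx=4,fy=4,interpolation=cv2.INTER_CUBIC))
```

```text
top plate [ 213  153   74   38 1209] (array([592.4,  60.5]), array([ 95.2, 252.8]), np.float32(101.41))
high [280 146  14  26 233] (array([617.2, -60. ]), array([76.1, 30.3]), np.float32(11.28)) [618.95409996 -59.64875667 133.37844646] [126.34428576 131.25259812 146.72177702]
handle 0 0 0
scene plate [ 223  195   79   32 1112] (array([594.7,  56.9]), array([ 99.5, 268.2]), np.float32(100.66))
high [221 177  13  22 209] (array([617.6, -59.2]), array([76.5, 30.1]), np.float32(11.11)) [613.24755109 -60.00962826 134.94098245] [128.21324587 132.67638843 148.01408343]
handle 0 0 0
```

View pics/topc.png

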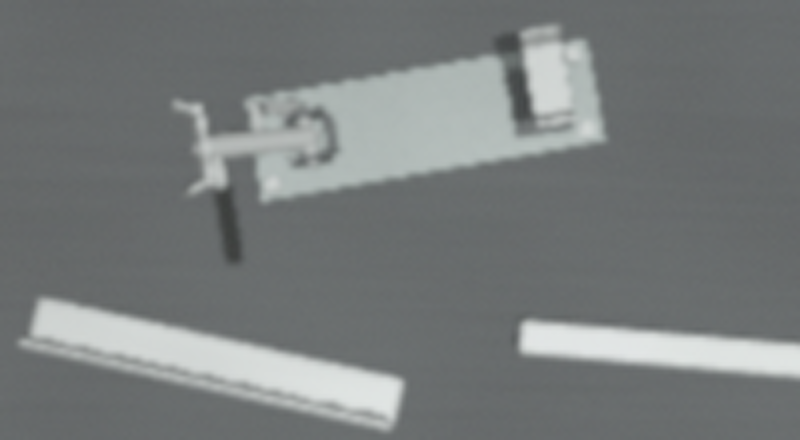

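```bash
cat >> h.py <<'E'
from scipy.spatial.transform import Rotation as Ro
yw=np.radians(11.2);ex=np.array([np.cos(yw),np.sin(yw),0]);ey=np.array([-ex[1],ex[0],0]);O=np.array([599.8,28.7,0])
def S(x,y,z): return O+x*ex+y*ey+[0,0,z]
def go(t,yaw):
    s=r.sense();A=Ro.from_euler("xyz",s["tcp_rot"],degrees=True);B=Ro.from_euler("xyz",[180,0,yaw],degrees=True)
    print("t",s["time"],"tcp",s["tool_pos"].round(1),s["tcp_rot"].round(2),"gap",s["finger_gap"],"F",s["ft_force"].round(1))
    print("shift",A.inv().apply(np.asarray(t)-s["tool_pos"]).round(1),"turn",(A.inv()*B).as_rotvec().round(4))
E
python3 - <<'E'
from h import *
print(S(-70,184.8,76));go([485,194,190],-168.8)
c=r.camera_params("top");T=np.linalg.inv(c["pose"])
for x in(-35,-70,-97):
    q=T[:3,:3]@S(x,184.8,76)+T[:3,3];print(x,q[0]/q[2]*c["fx"]+c["cx"],q[1]/q[2]*c["fy"]+c["cy"])
E
```

```text
[495.23863102 196.38410812  76.        ]
t 0.1 tcp [153.4 579.5 230.3] [-1.7990e+02 -1.0000e-02  1.6517e+02] gap 85.49711290209278 F [ 0.2 -1.2  0.6]
shift [-419.3 -287.7   40.8] turn [-0.0016 -0.0005 -0.4543]
-35 204.37646908380015 186.46017571401023
-70 206.14122483169865 196.93174117606304
-97 207.50693055542195 205.0354557580376
```

jog_arm(
  rows=[
    [[-25,-17,0],[0,0,-0.03]],
    [[-65,-44,4],[0,0,-0.08]],
    [[-100,-69,8],[0,0,-0.12]],
    [[-135,-93,12],[0,0,-0.16]],
    [[-170,-117,16],[0,0,-0.2]],
    [[-205,-141,20],[0,0,-0.24]],
    [[-240,-165,24],[0,0,-0.28]],
    [[-275,-189,28],[0,0,-0.32]],
    [[-310,-213,32],[0,0,-0.36]],
    [[-345,-237,35],[0,0,-0.4]],
  ],
)

```text
time: 1.1
tool_pos: [427.0, 261.0, 195.7]
tcp_rot: [-180.0, -0.0, -171.8]
ft_force: [0.6, 0.7, -0.1]
finger_gap: 85.5
grip_force: 0.0
```

jog_arm(
  rows=[
    [[-30,-21,2],[0,0,-0.03]],
    [[-55,-38,4],[0,0,-0.045]],
    [[-69,-47,5],[0,0,-0.053]],
    [[-74,-50,6],[0,0,-0.054]],
    [[-74,-50,6],[0,0,-0.054]],
    [[-74,-50,6],[0,0,-0.054]],
  ],
)

```text
time: 1.7
tool_pos: [505.8, 224.0, 190.0]
tcp_rot: [180.0, -0.1, -168.8]
ft_force: [0.2, 0.9, 0.6]
finger_gap: 85.5
grip_force: 0.0
```

Run:
```python
from h import *
s=r.sense();p,d=r.snapshot("wrist");cv2.imwrite("pics/w1.png",p)
T=np.eye(4);T[:3,:3]=Ro.from_euler("xyz",s["tcp_rot"],degrees=True).as_matrix();T[:3,3]=s["tool_pos"]
W=cloud("wrist",p,d,T);c=r.camera_params("wrist")
np.save("W1.npy",W)
M=np.linalg.inv(T@c["tool_from_camera"])
for x in(-35,-70,-97):
    q=M[:3,:3]@S(x,184.8,76)+M[:3,3];print(x,q[0]/q[2]*c["fx"]+c["cx"],q[1]/q[2]*c["fy"]+c["cy"])
L=(W-O)@np.stack([ex,ey,[0,0,1]],1)
m=(d>0)&(L[...,0]<-48)&(L[...,0]>-110)&(abs(L[...,1]-185)<40)&(L[...,2]>55)&(L[...,2]<100)
X=L[m];print(len(X));
for a,b in((-97,-80),(-80,-65),(-65,-50)):
    Y=X[(X[:,0]>a)&(X[:,0]<b)];print(Y.min(0).round(1),Y.mean(0).round(1),Y.max(0).round(1))
go(S(-72,184.8,57),-168.8)
```

```text
-35 223.02083037060268 213.55160520123198
-70 221.8931043225161 177.09999317374664
-97 220.95762070807268 146.86225429237552
905
[-97.  176.4  76.1] [-88.7 183.8  81.6] [-80.  190.1  84.2]
[-80.  176.9  74.4] [-72.5 184.2  81.4] [-65.  190.4  84.6]
[-64.9 176.5  75.9] [-57.6 184.   81.4] [-50.1 190.2  84.3]
t 1.75 tcp [505.8 224.2 190.2] [ 1.7999e+02 -3.0000e-02 -1.6877e+02] gap 85.39861380753206 F [-0.2  0.7 -0.2]
shift [ 17.7 -25.2 133.2] turn [ 0.0002 -0.0005  0.0005]
```

View pics/w1.png

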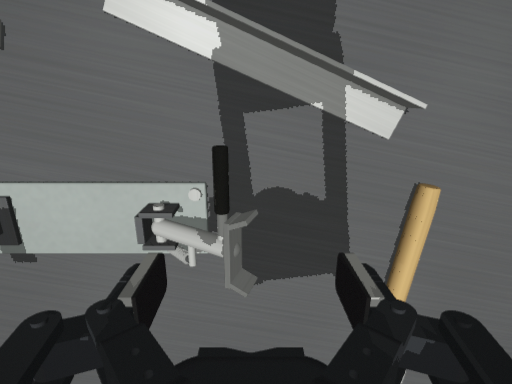

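The wrist view confirms the handle at (221,147–213), as projected. The saddle and hammer are clear of the fingers. Next I descend and pinch.

jog_arm(
  rows=[
    [[8,-12,10],[0,0,0]],
    [[16,-24,35],[0,0,0]],
    [[18,-26,65],[0,0,0]],
    [[18,-26,95],[0,0,0]],
    [[18,-26,118],[0,0,0]],
    [[18,-26,129],[0,0,0]],
    [[18,-26,133],[0,0,0]],
    [[18,-26,133],[0,0,0]],
    [[18,-26,133],[0,0,0]],
  ],
)

```text
time: 2.65
tool_pos: [495.0, 195.1, 58.8]
tcp_rot: [180.0, 0.1, -168.8]
ft_force: [-0.2, 0.3, 0.8]
finger_gap: 85.6
grip_force: 0.0
```

jog_arm(
  rows=[
    [[0,0,0],[0,0,0]],
    [[0,0,0],[0,0,0]],
    [[0,0,0],[0,0,0]],
    [[0,0,0],[0,0,0]],
    [[0,0,0],[0,0,0]],
    [[0,0,0],[0,0,0]],
    [[0,0,0],[0,0,0]],
    [[0,0,0],[0,0,0]],
  ],
  grip=5,
  force=40,
)

```text
time: 3.45
tool_pos: [494.2, 194.2, 57.5]
tcp_rot: [-180.0, 0.0, -168.8]
ft_force: [-0.8, -4.5, 3.6]
finger_gap: 13.0
grip_force: 39.0
```

Run:
```python
from h import *
go(S(-72,184,57),-168.8)
a=np.radians(np.arange(58,-13,-5));print(np.c_[np.degrees(a),87*(np.sin(a)-np.sin(a[0])),-87*(np.cos(a)-np.cos(a[0]))].round(1))
```

```text
t 3.45 tcp [494.2 194.2  57.5] [-179.97    0.   -168.82] gap 13.000278024151594 F [-0.8 -4.5  3.6]
shift [0.5 1.1 0.5] turn [-0.0005  0.     -0.0004]
[[ 58.    0.   -0. ]
 [ 53.   -4.3  -6.3]
 [ 48.   -9.1 -12.1]
 [ 43.  -14.4 -17.5]
 [ 38.  -20.2 -22.5]
 [ 33.  -26.4 -26.9]
 [ 28.  -32.9 -30.7]
 [ 23.  -39.8 -34. ]
 [ 18.  -46.9 -36.6]
 [ 13.  -54.2 -38.7]
 [  8.  -61.7 -40.1]
 [  3.  -69.2 -40.8]
 [ -2.  -76.8 -40.8]
 [ -7.  -84.4 -40.2]
 [-12.  -91.9 -39. ]]
```

Bar gripped (13 mm gap). Next I swing it along the arc.

jog_arm(
  rows=[
    [[0,-2,-3],[0,0,0]],
    [[0,-4.3,-6.3],[0,0,0]],
    [[0,-6.6,-9.3],[0,0,0]],
    [[0,-9.1,-12.1],[0,0,0]],
    [[0,-11.7,-14.9],[0,0,0]],
    [[0,-14.4,-17.5],[0,0,0]],
    [[0,-17.3,-20.1],[0,0,0]],
    [[0,-20.2,-22.5],[0,0,0]],
    [[0,-23.3,-24.8],[0,0,0]],
    [[0,-26.4,-26.9],[0,0,0]],
  ],
)

```text
time: 4.45
tool_pos: [498.7, 171.0, 84.8]
tcp_rot: [179.7, 0.0, -168.8]
ft_force: [-3.3, 10.8, 1.5]
finger_gap: 12.8
grip_force: 38.9
```

jog_arm(
  rows=[
    [[0,-3.2,-2],[0,0,0]],
    [[0,-6.5,-3.8],[0,0,0]],
    [[0,-10,-5.5],[0,0,0]],
    [[0,-13.4,-7.1],[0,0,0]],
    [[0,-17,-8.5],[0,0,0]],
    [[0,-20.5,-9.7],[0,0,0]],
    [[0,-24.1,-10.8],[0,0,0]],
    [[0,-27.8,-11.8],[0,0,0]],
    [[0,-31.5,-12.6],[0,0,0]],
    [[0,-35.3,-13.2],[0,0,0]],
  ],
)

```text
time: 5.45
tool_pos: [505.8, 135.8, 98.8]
tcp_rot: [179.8, 0.0, -168.8]
ft_force: [-6.7, 8.3, 10.9]
finger_gap: 12.6
grip_force: 41.6
```

jog_arm(
  rows=[
    [[0,-3.8,-0.5],[0,0,0]],
    [[0,-7.5,-0.7],[0,0,0]],
    [[0,-11.3,-0.8],[0,0,0]],
    [[0,-15.1,-0.7],[0,0,0]],
    [[0,-19,-0.5],[0,0,0]],
    [[0,-22.7,-0.1],[0,0,0]],
    [[0,-26.5,0.4],[0,0,0]],
    [[0,-30.2,1.1],[0,0,0]],
    [[0,-31,1.3],[0,0,0]],
    [[0,-31,1.3],[0,0,0]],
  ],
)

```text
time: 6.45
tool_pos: [512.1, 104.2, 96.6]
tcp_rot: [179.9, 0.0, -168.8]
ft_force: [-3.6, 5.7, 6.9]
finger_gap: 12.9
grip_force: 42.7
```

Run:
```python
from h import *
go(S(-72,93,96),-168.8);s=r.sense();print((s["tool_pos"]-O)@ex,(s["tool_pos"]-O)@ey)
```

```text
t 6.45 tcp [512.1 104.2  96.6] [ 1.7991e+02  2.0000e-02 -1.6882e+02] gap 12.883522045202932 F [-3.6  5.7  6.9]
shift [0.7 1.9 0.6] turn [ 0.0015  0.0004 -0.0003]
-71.34779226484626 91.09965079100361
```

The measured position matches locked. I'll release and lift, then check.

jog_arm(
  rows=[
    [[0,0,0],[0,0,0]],
    [[0,0,0],[0,0,0]],
    [[0,0,0],[0,0,0]],
    [[0,0,0],[0,0,0]],
    [[0,0,0],[0,0,0]],
    [[0,0,-8],[0,0,0]],
    [[0,0,-30],[0,0,0]],
    [[5,0,-60],[0,0,0]],
    [[10,0,-90],[0,0,0]],
    [[15,0,-110],[0,0,0]],
  ],
  grip=85,
)

```text
time: 7.45
tool_pos: [498.0, 100.7, 209.3]
tcp_rot: [-180.0, 0.2, -168.8]
ft_force: [0.4, 0.5, -0.3]
finger_gap: 84.5
grip_force: 0.0
```

Run:
```python
from h import *
s=r.sense();p,d=r.snapshot("wrist");cv2.imwrite("pics/w2.png",p)
T=np.eye(4);T[:3,:3]=Ro.from_euler("xyz",s["tcp_rot"],degrees=True).as_matrix();T[:3,3]=s["tool_pos"]
W=cloud("wrist",p,d,T);L=(W-O)@np.stack([ex,ey,[0,0,1]],1)
m=(d>0)&(abs(L[...,0])<25)&(abs(L[...,1]-90)<45)&(L[...,2]>115)&(L[...,2]<150)
X=L[m];print("leg saddle",len(X),X.min(0),X.mean(0),X.max(0)) if m.any() else print("none")
m=(d>0)&(L[...,0]<-50)&(L[...,0]>-95)&(abs(L[...,1]-95)<30)&(L[...,2]>95)&(L[...,2]<130)
X=L[m];print("bar",len(X),X.mean(0)) if m.any() else print("none")
go([402,-212.5,150],175)
```

```text
leg saddle 1563 [-24.88176915  73.41147091 128.37201526] [ -0.4602282   88.36716142 130.18048744] [ 24.97818069 103.39038224 133.98483526]
bar 785 [-73.00059036  91.812754   120.55877372]
t 7.5 tcp [499.  100.8 212.5] [-179.95    0.4  -168.8 ] gap 84.82601096965467 F [ 2.3 -0.2  2.5]
shift [ 156.4 -288.5   61.7] turn [2.000e-04 7.100e-03 2.827e-01]
```

View pics/w2.png

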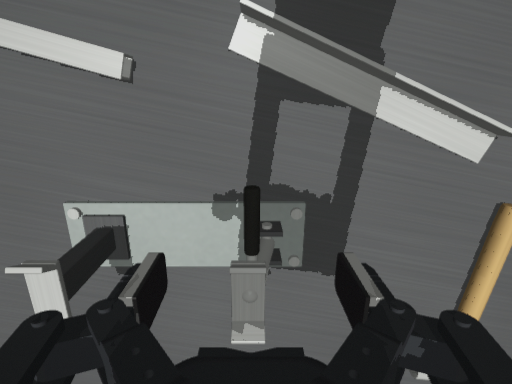

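The leg is locked with its saddle level: rest at z 130, y 88 in the stand's frame. In the image the saddle is at (248,300) and the handle at (252,220). Now to the tube.

jog_arm(
  rows=[
    [[12,-15,0],[0,0.007,0.1]],
    [[30,-45,4],[0,0.007,0.24]],
    [[47,-80,10],[0,0.007,0.38]],
    [[64,-115,16],[0,0.007,0.52]],
    [[81,-150,22],[0,0.007,0.66]],
    [[98,-185,28],[0,0.007,0.8]],
    [[115,-215,34],[0,0.007,0.94]],
    [[130,-245,40],[0,0.007,1.08]],
    [[145,-267,46],[0,0.007,1.22]],
    [[156,-288,50],[0,0.007,1.36]],
  ],
)

```text
time: 8.5
tool_pos: [399.3, -213.4, 156.0]
tcp_rot: [-179.8, -0.3, 112.9]
ft_force: [-0.9, -0.3, -0.2]
finger_gap: 84.7
grip_force: 0.0
```

jog_arm(
  rows=[
    [[0,0,0],[0,0,0.14]],
    [[0,0,0],[0,0,0.28]],
    [[0,0,0],[0,0,0.4]],
    [[0,0,0],[0,0,0.47]],
    [[0,0,0],[0,0,0.493]],
    [[0,0,0],[0,0,0.493]],
    [[0,0,0],[0,0,0.493]],
  ],
)

```text
time: 9.2
tool_pos: [400.2, -212.1, 156.2]
tcp_rot: [-179.7, -0.1, 85.1]
ft_force: [-0.3, 0.3, -0.2]
finger_gap: 85.1
grip_force: 0.0
```

Run:
```python
from h import *
s=r.sense();p,d=r.snapshot("wrist");cv2.imwrite("pics/w3.png",p)
T=np.eye(4);T[:3,:3]=Ro.from_euler("xyz",s["tcp_rot"],degrees=True).as_matrix();T[:3,3]=s["tool_pos"]
W=cloud("wrist",p,d,T)
m=(d>0)&(W[...,2]>19)&(W[...,2]<32)&(abs(W[...,0]-402)<50)&(abs(W[...,1]+212)<200)
X=W[m];print(len(X),rect(X),X[:,2].mean(),X.min(0),X.max(0))
go([402,-212.5,3],85)
```

```text
8482 (array([ 401. , -211.8]), array([313.5,  25. ]), np.float32(86.24)) 25.18055137391413 [ 378.28888112 -369.03065121   22.31608355] [423.50069827 -54.74623201  27.70321226]
t 9.25 tcp [ 400.2 -212.1  156.2] [-1.7966e+02 -1.4000e-01  8.5100e+01] gap 84.68986511971079 F [0.1 0.8 0.9]
shift [ -0.6   2.8 153.2] turn [-0.0059 -0.0024  0.0018]
```

View pics/w3.png

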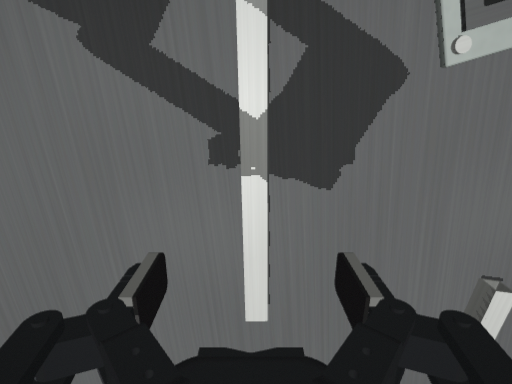

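The tube is centred between the fingers, running (253,0)–(257,320), about 1° off. I descend and grip.

jog_arm(
  rows=[
    [[0,0.5,12],[-0.006,-0.002,-0.01]],
    [[0,1,40],[-0.006,-0.002,-0.019]],
    [[0,1.5,75],[-0.006,-0.002,-0.019]],
    [[0,1.5,105],[-0.006,-0.002,-0.019]],
    [[0,1.5,128],[-0.006,-0.002,-0.019]],
    [[0,1.5,142],[-0.006,-0.002,-0.019]],
    [[0,1.5,149],[-0.006,-0.002,-0.019]],
    [[0,1.5,152],[-0.006,-0.002,-0.019]],
    [[0,1.5,152],[-0.006,-0.002,-0.019]],
    [[0,1.5,152],[-0.006,-0.002,-0.019]],
  ],
)

```text
time: 10.25
tool_pos: [401.5, -212.2, 4.9]
tcp_rot: [179.9, 0.0, 86.1]
ft_force: [0.2, 0.2, -0.1]
finger_gap: 84.6
grip_force: 0.0
```

jog_arm(
  rows=[
    [[0,0,0],[0,0,0]],
    [[0,0,0],[0,0,0]],
    [[0,0,0],[0,0,0]],
    [[0,0,0],[0,0,0]],
    [[0,0,0],[0,0,0]],
    [[0,0,0],[0,0,0]],
    [[0,0,0],[0,0,0]],
    [[0,0,0],[0,0,0]],
  ],
  grip=15,
  force=90,
)

```text
time: 11.05
tool_pos: [401.5, -212.1, 4.9]
tcp_rot: [179.9, 0.0, 86.1]
ft_force: [-0.0, 0.8, 5.9]
finger_gap: 22.8
grip_force: 89.9
```

jog_arm(
  rows=[
    [[0,0,-5],[0,0,0]],
    [[0,0,-18],[0,0,0]],
    [[0,0,-38],[0,0,0]],
    [[0,0,-62],[0,0,0]],
    [[0,0,-90],[0,0,0]],
    [[0,0,-118],[0,0,0]],
    [[0,0,-142],[0,0,0]],
    [[0,0,-162],[0,0,0]],
    [[0,0,-175],[0,0,0]],
    [[0,0,-180],[0,0,0]],
  ],
)

```text
time: 12.05
tool_pos: [401.1, -212.2, 185.7]
tcp_rot: [179.9, 0.0, 86.1]
ft_force: [-0.5, -1.0, -5.3]
finger_gap: 22.9
grip_force: 89.0
```

Run:
```python
from h import *
go(S(0,0,190),101.2)
```

```text
t 12.05 tcp [ 401.1 -212.2  185.7] [1.799e+02 3.000e-02 8.610e+01] gap 22.9229775902863 F [-0.5 -1.  -5.3]
shift [253.8 181.8  -4.1] turn [ 0.0017  0.0007 -0.2635]
```

jog_arm(
  rows=[
    [[10,7,-1],[0.002,0,-0.01]],
    [[32,23,-3],[0.002,0,-0.035]],
    [[60,43,-4],[0.002,0,-0.065]],
    [[91,65,-4],[0.002,0,-0.1]],
    [[124,89,-4],[0.002,0,-0.135]],
    [[157,112,-4],[0.002,0,-0.17]],
    [[188,135,-4],[0.002,0,-0.2]],
    [[216,155,-4],[0.002,0,-0.23]],
    [[238,170,-4],[0.002,0,-0.25]],
    [[250,179,-4],[0.002,0,-0.262]],
  ],
)

```text
time: 13.05
tool_pos: [596.3, 28.2, 186.1]
tcp_rot: [-179.7, -0.1, 101.3]
ft_force: [-0.7, -0.2, -4.8]
finger_gap: 23.4
grip_force: 89.2
```

jog_arm(
  rows=[
    [[4,2,0],[0,0,0]],
    [[4,2,0],[0,0,0]],
    [[4,2,0],[0,0,0]],
    [[4,2,0],[0,0,0]],
    [[4,2,0],[0,0,0]],
  ],
)

```text
time: 13.55
tool_pos: [597.3, 28.8, 188.5]
tcp_rot: [-179.9, -0.0, 101.0]
ft_force: [-0.3, -0.0, -5.5]
finger_gap: 23.2
grip_force: 89.4
```

Run:
```python
from h import *
s=r.sense();p,d=r.snapshot("wrist");q,e=r.snapshot("scene")
cv2.imwrite("pics/w4.png",np.vstack([cv2.resize(p,(400,300)),cv2.resize(q[120:260,170:370],(400,280))]))
T=np.eye(4);T[:3,:3]=Ro.from_euler("xyz",s["tcp_rot"],degrees=True).as_matrix();T[:3,3]=s["tool_pos"]
A=np.stack([ex,ey,[0,0,1]],1)
L=(cloud("wrist",p,d,T)-O)@A
m=(d>0)&(abs(L[...,0])<30)&(L[...,2]>180)&(L[...,2]<225)&(abs(L[...,1])<175)&(abs(L[...,1])>50)
X=L[m];print("tube pts",len(X),X.min(0),X.max(0))
if len(X)>50:
    for j in(0,2):print(np.polyfit(X[:,1],X[:,j],1))
    print(rect(X))
L=(cloud("scene",q,e)-O)@A
m=(e>0)&(abs(L[...,0])<45)&(L[...,2]>180)&(L[...,2]<225)&(abs(L[...,1])<180)&(abs(L[...,1])>65)
X=L[m];print("scene tube",len(X),X.min(0),X.max(0));print(rect(X))
for j in(0,2):print(np.polyfit(X[:,1],X[:,j],1))
go(S(0,0,135),101.2)
```

```text
tube pts 11351 [-16.20765775  50.0133009  206.09577772] [  9.07936187 115.8585853  211.138793  ]
[ 1.71417677e-03 -3.76071018e+00]
[1.16858672e-03 2.08687340e+02]
(array([-3.6, 82.9]), array([65.9, 25.2]), np.float32(89.81))
scene tube 680 [ -17.62950402 -154.9736136   180.71034782] [ 13.93812598 164.93289989 216.65255205]
(array([-1.9,  5. ]), array([ 31.4, 319.9]), np.float32(90.03))
[1.08651844e-03 1.88055633e+00]
[1.05282499e-03 2.04920988e+02]
t 13.65 tcp [597.4  29.1 188.5] [-1.7992e+02 -4.0000e-02  1.0106e+02] gap 23.018526382443934 F [-0.1  0.1 -6.4]
shift [-0.9  2.3 53.5] turn [-0.0015 -0.0007 -0.0024]
```

View pics/w4.png

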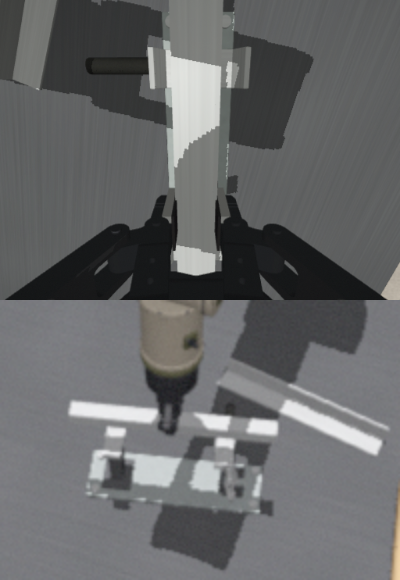

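The tube is level, aligned and centred above both saddles. I lower it.

jog_arm(
  rows=[
    [[0,1,6],[0,0,0]],
    [[-1,2.5,14],[0,0,0]],
    [[-1,2.5,23],[0,0,0]],
    [[-1,2.5,32],[0,0,0]],
    [[-1,2.5,39],[0,0,0]],
    [[-1,2.5,44],[0,0,0]],
    [[-1,2.5,48],[0,0,0]],
    [[-1,2.5,50],[0,0,0]],
    [[-1,2.5,51],[0,0,0]],
    [[-1,2.5,51],[0,0,0]],
  ],
)

```text
time: 14.65
tool_pos: [600.2, 29.3, 137.6]
tcp_rot: [-179.9, -0.0, 101.1]
ft_force: [-0.7, -0.5, -3.7]
finger_gap: 23.0
grip_force: 89.5
```

jog_arm(
  rows=[
    [[0,0,0.5],[0,0,0]],
    [[0,0,1],[0,0,0]],
    [[0,0,1.5],[0,0,0]],
    [[0,0,1.5],[0,0,0]],
  ],
)

```text
time: 15.05
tool_pos: [600.5, 29.2, 136.4]
tcp_rot: [-180.0, -0.0, 101.1]
ft_force: [-0.4, -0.9, -0.0]
finger_gap: 23.1
grip_force: 90.0
```

jog_arm(
  rows=[
    [[0,0,0.5],[0,0,0]],
    [[0,0,1],[0,0,0]],
    [[0,0,1],[0,0,0]],
    [[0,0,1],[0,0,0]],
  ],
)

```text
time: 15.45
tool_pos: [600.6, 29.1, 136.2]
tcp_rot: [-180.0, -0.0, 101.1]
ft_force: [-3.9, -1.9, 7.0]
finger_gap: 23.2
grip_force: 91.1
```

jog_arm(
  rows=[
    [[0,0,0],[0,0,0]],
    [[0,0,0],[0,0,0]],
    [[0,0,0],[0,0,0]],
    [[0,0,0],[0,0,0]],
    [[0,0,0],[0,0,0]],
    [[0,0,0],[0,0,0]],
    [[0,0,-5],[0,0,0]],
    [[0,0,-25],[0,0,0]],
    [[0,0,-60],[0,0,0]],
    [[0,0,-95],[0,0,0]],
  ],
  grip=85,
)

```text
time: 16.45
tool_pos: [599.7, 29.2, 230.5]
tcp_rot: [-179.8, -0.1, 101.1]
ft_force: [0.3, -0.6, 0.3]
finger_gap: 85.0
grip_force: 0.0
```

jog_arm(
  rows=[
    [[0,0,-15],[0,0,0]],
    [[0,0,-20],[0,0,0]],
    [[0,0,-20],[0,0,0]],
  ],
)

```text
time: 16.75
tool_pos: [600.4, 29.2, 249.7]
tcp_rot: [-179.9, -0.0, 101.1]
ft_force: [0.1, 0.1, -0.2]
finger_gap: 85.0
grip_force: 0.0
```

Run:
```python
from h import *
q,e=r.snapshot("scene");s=r.sense();p,d=r.snapshot("wrist")
cv2.imwrite("pics/w5.png",np.vstack([cv2.resize(p,(400,300)),cv2.resize(q[120:260,170:370],(400,280))]))
T=np.eye(4);T[:3,:3]=Ro.from_euler("xyz",s["tcp_rot"],degrees=True).as_matrix();T[:3,3]=s["tool_pos"]
A=np.stack([ex,ey,[0,0,1]],1)
for n,W in(("scene",cloud("scene",q,e)),("wrist",cloud("wrist",p,d,T))):
    L=(W-O)@A;dd=e if n=="scene" else d
    m=(dd>0)&(abs(L[...,0])<30)&(L[...,2]>149)&(L[...,2]<165)&(abs(L[...,1])<190)
    X=L[m];print(n,len(X),X.min(0),X.max(0),rect(X),np.polyfit(X[:,1],X[:,2],1))
print(s["time"],s["tool_pos"],s["finger_gap"])
```

```text
scene 814 [ -14.13761698 -154.95040023  149.08408061] [ 16.01543367 165.1211558  164.7007806 ] (array([0.8, 5.1]), array([320.1,  29.8]), np.float32(89.77)) [1.04434061e-02 1.57095890e+02]
wrist 10628 [ -13.06443186 -156.2921464   152.5066096 ] [ 12.16503418 146.32533438 161.06291074] (array([-0.5, -5. ]), array([302.6,  25. ]), np.float32(89.95)) [1.47223517e-02 1.56556236e+02]
16.8 [599.795675    29.19455038 248.30120076] 85.16284118384729
```

View pics/w5.png

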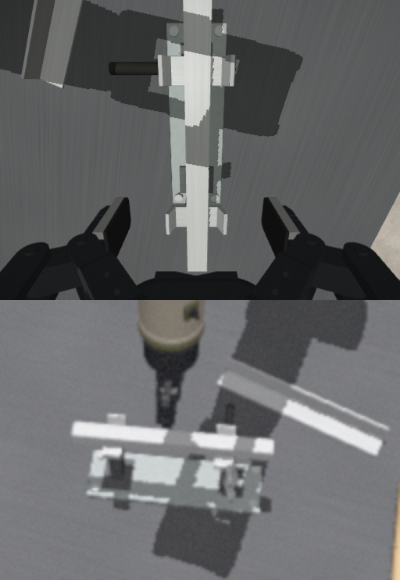

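The tube rests in both saddles. Its slight rise of about 0.7° at the leg's end makes me check the leg angle from the handle.

Run:
```python
from h import *
s=r.sense();p,d=r.snapshot("wrist")
T=np.eye(4);T[:3,:3]=Ro.from_euler("xyz",s["tcp_rot"],degrees=True).as_matrix();T[:3,3]=s["tool_pos"]
L=(cloud("wrist",p,d,T)-O)@np.stack([ex,ey,[0,0,1]],1)
m=(d>0)&(L[...,0]<-50)&(L[...,0]>-95)&(abs(L[...,1]-95)<30)&(L[...,2]>95)&(L[...,2]<135)
X=L[m];print("bar",len(X),X.min(0),X.mean(0),X.max(0))
for y0,nm in((90,"leg"),(-90,"post")):
    for a,b in((-26,-15),(15,26)):
        m=(d>0)&(L[...,0]>a)&(L[...,0]<b)&(abs(L[...,1]-y0)<25)&(L[...,2]>122)&(L[...,2]<145)
        X=L[m]
        if len(X)>20:print(nm,a,len(X),X.min(0).round(1),X.mean(0).round(1),X.max(0).round(1),np.polyfit(X[:,1],X[:,2],1))
b=(cloud("top",*r.snapshot("top")))
m=(L[...,2]<8)&(abs(L[...,1])<300)&(d>0);X=L[m];print("bench",np.linalg.lstsq(np.c_[X[:,:2],np.ones(len(X))],X[:,2],rcond=None)[0])
```

```text
bar 891 [-94.96207054  85.49327214 114.55247988] [-72.49942633  91.96516796 120.62603091] [-50.02503909  98.77213189 124.48867882]
leg -26 500 [-26.   74.  128.1] [-20.5  88.7 130.2] [-15.  103.  132.7] [2.04825545e-03 1.30039809e+02]
leg 15 503 [ 15.   74.  128.3] [ 20.6  88.7 130.3] [ 26.  103.  132.5] [2.44369257e-04 1.30244305e+02]
post -26 292 [ -26.  -104.8  125.7] [-20.4 -89.1 129.9] [-15.  -75.1 132.2] [-3.17128287e-02  1.27069985e+02]
post 15 307 [  15.  -106.2  124.8] [ 20.5 -89.5 129.9] [ 25.8 -75.3 132.2] [-3.31905345e-02  1.26895215e+02]
bench [-0.00122269  0.00192992  0.25095425]
```

Run:
```python
from h import *
s=r.sense();p,d=r.snapshot("wrist")
T=np.eye(4);T[:3,:3]=Ro.from_euler("xyz",s["tcp_rot"],degrees=True).as_matrix();T[:3,3]=s["tool_pos"]
L=(cloud("wrist",p,d,T)-O)@np.stack([ex,ey,[0,0,1]],1)
m=(d>0)&(abs(L[...,0])<9)&(L[...,2]>145)&(L[...,2]<170);X=L[m]
for y in range(-150,170,30):
    Y=X[abs(X[:,1]-y)<15]
    if len(Y)>20:print(y,len(Y),np.median(Y[:,2]).round(2),np.polyfit(Y[:,0],Y[:,2],1)[0].round(3))
```

```text
-150 300 154.46 0.001
-120 478 154.83 0.001
-90 507 155.26 -0.004
-60 575 155.69 -0.003
-30 650 156.06 -0.009
0 719 156.53 -0.002
30 806 157.04 -0.002
60 940 157.42 0.002
90 1022 157.92 -0.003
120 1220 158.35 -0.003
150 482 158.66 -0.012
```

All criteria are met with margin: tilt 0.8°, centre about 14 mm above the rests, leg unmoved. I'm handing in.

```bash
python3 -c "
from bench import r
print(r.hand_in(), r.sense()['time'])"
```

```text
the job is handed in; nothing more can be done
the job is handed in; nothing more can be done
```

The job is handed in (no verdict shown): the leg is locked and the long tube rests across both saddles, centred within about 5 mm and tilted 0.8°, with its leg end about 3 mm high for a reason I didn't find; the arm went nowhere near the angle bar, short tube or hammer.

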